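# Open the locker by its concealed catch

### The arm

A 6-joint arm with a two-finger parallel gripper is mounted at the origin on a cart in front of the work surface, level with it; the furniture and walls round the work are solid. World frame = base frame: x ahead of the robot, y to its left, z up, the work surface at z = 0. Lengths are in m, angles in degrees, forces in N, time in s.
With the tool pointing down it reaches from about 0.325 to 0.875 m from the base axis. Payload 4.4 kg.
Tool frame: the origin (TCP) lies at the very end of the fingers, on their centre line; the grasp point (between the pads) lies 19 mm behind it; z points along the fingers, x is the direction in which the jaws open and shut, and the axes are right-handed (so a half turn about z gives the same grasp; the last joint's range is limited). The gripper opens to 85 mm and grips with 20 to 120 N. Pads are 22 mm wide; open, the fingers measure 114 mm over their backs; the gripper's body (76 mm by 85 mm) begins 54 mm behind the grasp point. The pads swing forward as they close: fully open they stand 13 mm farther back than shut.
Start: joints at [62.08, 11.837, 88.321, -0, 79.842, -8.623], TCP at [0.19, 0.543, 0.196] pointing down, gripper open.
Joint ranges: [-156.59, 156.59], [-49.26, 127.26], [12.9, 141.05], [-63.56, 243.56], [4.71, 150.69], [-161.64, 161.64]. Speed limits (degrees/s): [159.86, 159.86, 180, 180, 180, 180].

### API

Orientations are given as a 3x3 rotation matrix whose columns are the frame's x, y, z axes.
In Python, from station import readout, vision, order gives the robot as it stands. The module is installed in compiled form; this text tells all that it offers.
- The arm moves only by the tool step_arm, never from a script. Its argument "increments" is a list of rows, each a list of 4 numbers: the shift along the world's x, y, z in m, then the turn about the world's z in degrees. A call has 1 to 20 rows; each row shifts and turns the pose as measured when the row begins; what a row does not reach is not made up. A row lasts 1/12 s, in which the tool goes at most 41.7 mm and 7.16 degrees, less where a joint would pass 70% of its speed; a pose out of reach is approached as far as the arm can. A call with a gripper value outside its range is refused whole. "gripper" is the opening, from -1 (shut) to 1 (fully open), set as the call begins (left out, the last holds). The fingers move at their own pace and stop on an object; "grip_force" is the grip in N (left out, the last holds). Time passes only in rows, so rows that do not move let the fingers close. It gives the time, the measured TCP pose, the force and the opening at its end, in the units of the state.
- readout.read_state(): the state, without advancing time (a new reading comes with each control period).
- vision.grab_frame(name): name is "side" or "top"; returns a dict with "frame" (400x640x3 uint8, red, green, blue), "z_map" (400x640 float32, m along the optical axis (not along the pixel's ray), 0 where there is no reading), "vertical_fov" (degrees; the focal length in pixels is half the picture's height over the tangent of half this angle, whatever the lens; pixels are square), "cx", "cy" (the principal point, pixels), "k1" (the pictures are not rectified: a ray, as slopes to the right and down, at radius r is drawn at 1 + k1 r^2 times it, then the intrinsics apply), "rvec" (rotation vector, rad) and "tvec" (3), from world to camera coordinates, as OpenCV has them. Camera axes: x right, y down, z forward; pixel columns grow to the right and rows downward; lengths in m; the calibration is good to about 2 mm. A picture is of the moment at which its call begins.
- order.close_job(): hands the job in, once; it reports no verdict.
Trained networks look in the newest picture that a camera, given by its name, has taken for a name from the list of things; names that differ only in an ending like _2 or _b are one class to them, and where a whole thing is asked for, a point or a joint stands for the part that bears it (a point fixed in the world has none). Each returns a list of dicts, best first, with "confidence" (0 to 1); they miss things now and then, are a little off and sometimes report something else, mostly with a low value. They report only what shows in the picture. A call takes as long as a camera call.
- vision.spot_in(camera, query): "centre" ([x, y, z] in m, in the coordinates of the camera as it stood for that picture, good to about 4 mm: the middle of the surface that is visible of it).
The state is a dict: "time_s": time; "joints": joint angles; "qvel": joint speeds; "tau": joint torques, N m; "eef_pos": TCP position; "eef_rot": TCP orientation; "ft_force": force on the tool from outside, world axes, zero at the start; "moment": the same for the moment, N m; "grip_width": opening from 0.0 (shut) to 1.0 (fully open).
Only numpy, scipy, OpenCV 4.12 (cv2) and the standard library are available. Lean on these libraries where they do the work, as an engineer would, in place of code of your own. Each camera call takes 0.05 s, during which the arm holds its last target. There are 200 camera calls.

### The job

The small white locker with the laid wooden deck has a sliding hatch held shut by a concealed catch: one of the five square deck blocks in the row along its front edge is a hidden push pad that looks just like the others. Feel along the row with the fingertips, press the block that gives so that the hatch springs ajar, then push the hatch by its raised end beam until it is fully open, and move clear. Do not grasp or lift anything, and leave the loose things on the bench and the shackle in the locker where they are.

Things in the scene. Friction and masses are not known exactly. Their poses are not given: they have to be found in the camera images.
- locker: Locker screwed to the bench, white sides, flat wooden deck, 236 (x) x 316 (y) mm; deck top 80 mm above the origin, which is the centre of the underside on the bench. x: from the front edge (nearest the robot, with the block row) to the back, y: the way the hatch opens, z up. Two brass runners on the deck, 8 wide, 5 high, at x = -32 and 92 mm; hollow inside. Yaw varies by 0.2 rad either way.
- block_row (a point): Centre of the top of the middle block of a row of five square wooden deck blocks, 46 x 46 mm, flush with the deck, 4 mm dark seams between. Block centres in the locker's frame: x = -73 mm, y = -100, -50, 0, 50, 100 mm. Four are rigid; one is the push pad (which one varies; it cannot be told by eye).
- release_pad (a joint): How far the hidden push pad is pressed down, in m: 0 = flush with the deck, 0.006 = fully down. It is on a light spring: about 1 N starts it and under 5 N presses it fully down; the catch lets go at about 0.004. It springs up again when let go.
- hatch (a joint): How far the hatch has slid along the locker's +y, m: 0 = shut and latched, 0.105 = fully open at its stop. When the catch lets go a spring kicks it to about 0.02, where it stays until pushed (under 3 N). Cannot open unless the pad is pressed; cannot lift off. Shut, it covers x = -40..100, y = -92..40 mm in the locker's frame, over a hatchway of x = -20..80, y = -80..30 mm; top 21 mm above deck.
- hatch_end (a point): Middle of the upper edge of the hatch's end beam, on its upright face that looks to the locker's -y (face 140 mm wide along x, from 6 to 36 mm above the deck); moves with the hatch. Shut, it is at x = 30, y = -92, z = 116 mm in the locker's frame. The deck before it (y = -158..-92 mm) is bare between the runners. Pushing this face along the locker's +y opens the hatch.
- shackle: Rusty bow shackle, 56 x 55 x 18 mm, lying on the floor inside the locker, under the hatch. Origin: centre of its underside. Stays where it is.
- horn_cleat: Pale oak horn cleat, 24 x 150 x 35 mm, lying loose on the bench behind the locker, long axis y. Origin: centre of its underside. Stays where it is.
- wedge: Pale oak wedge, 24 x 120 x 30 mm, lying loose on the bench to the right of the locker, long axis y. Origin: centre of its underside. Stays where it is.
- enamel_mug: Grey-white enamel mug, 84 x 108 x 81 mm, standing loose on the bench to the left of the locker. Origin: centre of its underside. Stays where it is.
- sanding_block: Brown sanding block, 62 x 112 x 30 mm, lying loose on the bench to the left of the locker. Origin: centre of its underside. Stays where it is.

How it is judged (in metres and radians):
On the way, in this order (a step that is already met when the one before it is completed fails the run):
1. the hidden pad is pressed down far enough to let the catch go (value of joint release_pad above 0.0035 m), for 0.02 s.
2. the hatch is pushed fully open (value of joint hatch above 0.097 m), for 0.2 s.
At the end, for the whole second after the job is handed in: The hatch is at rest within 8 mm of its open stop, the pad has sprung back up (less than 2 mm down), and the shackle and the four loose things on the bench are within 20 mm of where they started (value of joint hatch above 0.097 m and not (velocity of joint hatch above 0.01 m/s or velocity of joint hatch below -0.01 m/s) and value of joint release_pad below 0.002 m and distance of each of shackle, horn_cleat, wedge, enamel_mug, sanding_block from where it was at the start of the episode below 0.02 m); the robot touches nothing.
It fails at once if a bystander (cleat, wedge, mug, sanding block, shackle) is shifted or lifted by more than 20 mm (distance of any of shackle, horn_cleat, wedge, enamel_mug, sanding_block from where it was at the start of the episode above 0.02 m).
It also fails if it takes over 51 s, if anything falls off the work surface, if the arm or the gripper's body presses on something with over 40 N, if the wrist force passes 120 N, or if a joint passes its speed limit or range.

## Working session

There is one attempt and no reset: what is moved stays moved. The work goes in short steps, Python scripts to look and compute and a tool call to move; the robot and the scene stay as the last step left them, time stands still between calls to the robot, and variables do not carry over. Pictures are saved under pics/ and viewed, about 8 in all and at most 12, crops included, and the job is handed in when it is done.

Besides the shell and the picture viewer there is one more tool, called after "Emit:" by a JSON object that holds its "method" and its "body". step_arm: Moves the arm, as the interface text tells. Its arguments: {"type":"object","properties":{"increments":{"type":"array","items":{"type":"array","items":{"type":"number"}}},"gripper":{"type":"number"},"grip_force":{"type":"number"}},"required":["increments"]}

```bash
mkdir -p pics
cat > h.py <<'E'
import numpy as np, cv2
from station import readout, vision, order
def grab(n):
    f=vision.grab_frame(n); h=f["frame"].shape[0]
    f["f"]=h/2/np.tan(np.radians(f["vertical_fov"])/2)
    f["R"]=cv2.Rodrigues(np.array(f["rvec"],float))[0]; f["t"]=np.array(f["tvec"],float).ravel(); return f
def c2w(f,p): return f["R"].T@(np.array(p)-f["t"])
def rays(f,uv):
    K=np.array([[f["f"],0,f["cx"]],[0,f["f"],f["cy"]],[0,0,1]])
    return cv2.undistortPoints(np.array(uv,float).reshape(-1,1,2),K,np.array([f["k1"],0,0,0.])).reshape(-1,2)
def onplane(f,uv,z):
    r=np.c_[rays(f,uv),np.ones(len(uv))]@f["R"]; c=-f["R"].T@f["t"]
    return c+r*((z-c[2])/r[:,2])[:,None]
def proj(f,P):
    p=np.array(P)@f["R"].T+f["t"]; s=p[:,:2]/p[:,2:]; r2=(s**2).sum(1,keepdims=True)
    return s*(1+f["k1"]*r2)*f["f"]+[f["cx"],f["cy"]]
def save(f,n): cv2.imwrite("pics/"+n,f["frame"][:,:,::-1])
E
python3 - <<'E'
from h import *
np.set_printoptions(precision=4,suppress=True)
for n in ("top","side"):
    f=grab(n); save(f,n+"0.png"); print(n,-f["R"].T@f["t"],f["R"],f["f"])
    for q in ("locker","block_row","hatch_end","hatch","wedge","enamel_mug","sanding_block","horn_cleat"):
        for d in vision.spot_in(n,q)[:2]: print(q,round(d["confidence"],2),c2w(f,d["centre"]))
s=readout.read_state(); print(s["time_s"],s["eef_pos"],s["eef_rot"],s["ft_force"])
E
```

```text
top [0.2606 0.4708 1.0664] [[-0.4091 -0.9125  0.0043]
 [-0.8395  0.3745 -0.3936]
 [ 0.3576 -0.1646 -0.9193]] 394.2286682966917
locker 0.61 [0.593  0.3241 0.0806]
locker 0.17 [0.5563 0.5782 0.0297]
block_row 0.67 [0.59   0.327  0.0756]
hatch_end 0.79 [0.6149 0.2849 0.0969]
hatch 0.8 [0.6154 0.2879 0.1007]
wedge 0.69 [ 0.6352 -0.0257  0.0293]
enamel_mug 0.66 [0.4498 0.5964 0.0231]
sanding_block 0.88 [0.5582 0.5799 0.028 ]
horn_cleat 0.87 [0.7743 0.1723 0.0309]
side [0.5981 1.1395 0.7152] [[-0.9993 -0.036  -0.0009]
 [-0.0203  0.5821 -0.8129]
 [ 0.0298 -0.8123 -0.5825]] 384.32944739481275
locker 0.63 [0.6054 0.4054 0.0832]
block_row 0.81 [0.6017 0.4057 0.0792]
hatch_end 0.86 [0.6207 0.2977 0.1004]
hatch_end 0.74 [0.5672 0.5992 0.0324]
hatch 0.89 [0.6192 0.2976 0.1   ]
hatch 0.19 [0.4469 0.5963 0.0523]
enamel_mug 0.67 [0.4452 0.5935 0.0521]
enamel_mug 0.29 [0.5635 0.5984 0.0296]
sanding_block 0.84 [0.5627 0.5994 0.0314]
sanding_block 0.15 [0.6167 0.2996 0.0991]
horn_cleat 0.78 [0.7746 0.1805 0.0346]
0.9 [0.19   0.5427 0.1957] [[ 0.3305  0.9438  0.    ]
 [ 0.9438 -0.3305 -0.    ]
 [-0.      0.     -1.    ]] [ 0.073   0.6498 -0.3445]
```

View pics/top0.png

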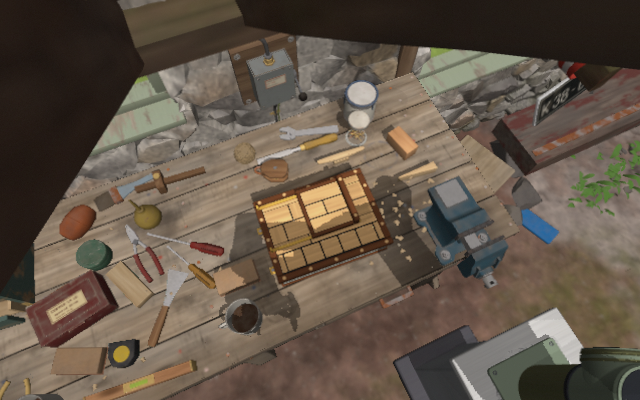

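View pics/side0.png

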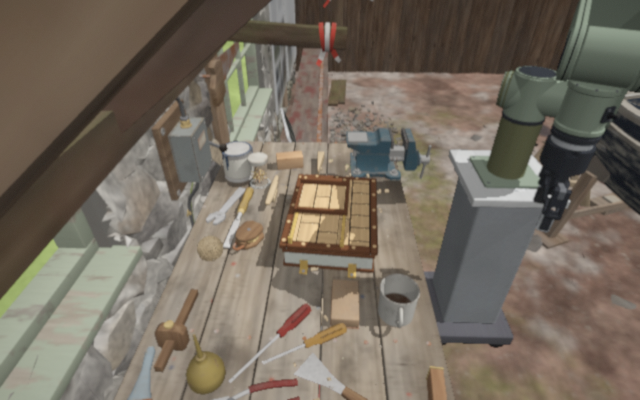

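The top view shows the locker at about (253,200), (281,285), (392,243), (358,168), with the block row along its lower right edge. The mug is at (242,316) and the sanding block at (236,275). In the side view the locker spans (285–378, 175–268), with the row on its right side. Next I'll fit its pose from depth.

```bash
cat > fit.py <<'E'
from h import *
np.set_printoptions(precision=4,suppress=True)
V,U=np.mgrid[0:400,0:640]; uv=np.c_[U.ravel(),V.ravel()]
ims=[]
for n in ("top","side"):
    f=grab(n); z=f["z_map"].ravel(); r=np.c_[rays(f,uv),np.ones(len(uv))]*z[:,None]
    W=(r-f["t"])@f["R"]
    m=(z>0)&(np.hypot(W[:,0]-.6,W[:,1]-.31)<.24)
    b=W[m&(np.abs(W[:,2])<.012)]; d=W[m&(W[:,2]>.068)&(W[:,2]<.095)]
    print(n,"bench z",np.median(b[:,2]),"deck",np.median(d[:,2]),len(d))
    rc=cv2.minAreaRect(d[:,:2].astype(np.float32)); print(rc)
    tp=W[m&(W[:,2]>.096)]; print("hatch",cv2.minAreaRect(tp[:,:2].astype(np.float32)),tp[:,2].max())
    h,e=np.histogram(W[m&(W[:,2]>.06)][:,2],bins=np.arange(.06,.13,.004)); print(h)
E
python3 fit.py
```

```text
top bench z 3.018020546253079e-05 deck 0.0801634825373815 7519
((0.5900307297706604, 0.3170900046825409), (0.31838950514793396, 0.23884063959121704), 85.81526184082031)
hatch ((0.5990127325057983, 0.3420572578907013), (0.37583911418914795, 0.29221081733703613), 38.728492736816406) 0.9435324510029203
[   0    7   44  221 3268 3613  296   43   48  917 1188   97   22  147
  139    6    0]
side bench z 0.0007264895381471856 deck 0.08048085345910679 4978
((0.5900428295135498, 0.3221328854560852), (0.3195580244064331, 0.23590853810310364), 85.9457015991211)
hatch ((0.6218826770782471, 0.34975481033325195), (0.24540521204471588, 0.13997043669223785), 86.1039047241211) 0.12035262283428438
[  71    8   98  169 1570 2829  178   70   83  588  863   58   67  100
   92    1    0]
```

```bash
cat >> h.py <<'E'
YAW=np.radians(-4.1); C=np.array([.590,.3195])
def L(x,y,z=.08): 
    c,s=np.cos(YAW),np.sin(YAW); return np.array([C[0]+c*x-s*y,C[1]+s*x+c*y,z])
E
python3 - <<'E'
from h import *
np.set_printoptions(precision=4,suppress=True)
o=[]
for n,(r0,r1,c0,c1) in (("top",(150,300,230,410)),("side",(150,290,250,410))):
    f=grab(n); im=f["frame"][:,:,::-1].copy()
    im=cv2.resize(im[r0:r1,c0:c1],None,fx=3.3,fy=3.3,interpolation=cv2.INTER_CUBIC)
    def P(p,col):
        q=(proj(f,[p])[0]-[c0,r0]+.5)*3.3; cv2.circle(im,(int(q[0]),int(q[1])),4,col,-1)
    for y in (-.1,-.05,0,.05,.1): P(L(-.073,y),(255,0,0))
    for x,y in ((-.118,-.158),(-.118,.158),(.118,-.158),(.118,.158)): P(L(x,y),(0,255,0))
    P(L(.03,-.092,.116),(0,0,255)); P(L(-.04,-.092,.116),(0,0,255)); P(L(.1,-.092,.116),(0,0,255))
    cv2.imwrite(f"pics/ov_{n}.png",im)
for y in (.1,.05,0,-.05,-.1): print(y,L(-.073,y))
print(L(.03,-.092), L(.03,-.13),L(.03,.013))
E
```

```text
0.1 [0.5243 0.4245 0.08  ]
0.05 [0.5208 0.3746 0.08  ]
0 [0.5172 0.3247 0.08  ]
-0.05 [0.5136 0.2748 0.08  ]
-0.1 [0.51  0.225 0.08 ]
[0.6133 0.2256 0.08  ] [0.6106 0.1877 0.08  ] [0.6209 0.3303 0.08  ]
```

View pics/ov_top.png

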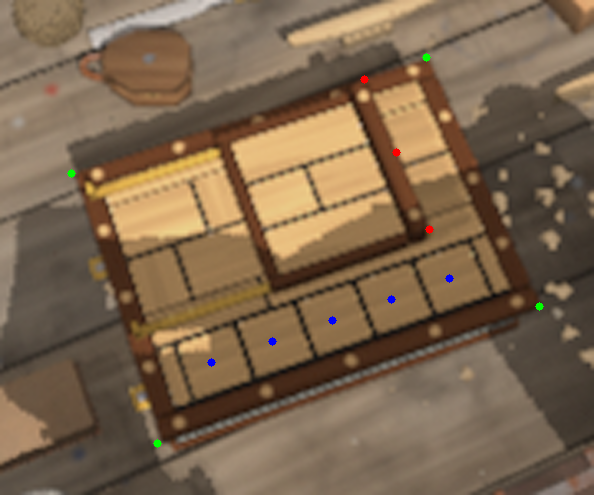

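Emit:
{"method": "step_arm", "body": {"increments": [[0.028,-0.01,0,1.3],[0.028,-0.01,0,1.3],[0.028,-0.01,0,1.3],[0.028,-0.01,0,1.3],[0.028,-0.01,0,1.3],[0.028,-0.01,0,1.3],[0.028,-0.01,0,1.3],[0.028,-0.01,0,1.3],[0.028,-0.01,0,1.3],[0.028,-0.01,0,1.3],[0.028,-0.01,0,1.3],[0.028,-0.01,0,1.3]], "gripper": -1, "grip_force": 20}}

```text
time_s: 2.1
eef_pos: [0.5331, 0.4188, 0.1962]
eef_rot: [[0.039, 0.999, -0.003], [0.999, -0.039, 0.002], [0.002, -0.003, -1.0]]
ft_force: [0.6, 0.3, 0.1]
grip_width: 0.002
```

The overlay lines up. The blue dots sit at the block centres, (211,362) to (449,278), and the red dots lie on the end beam's outer upper edge near (396,152). Now I'll lower onto the leftmost block.

Emit:
{"method": "step_arm", "body": {"increments": [[-0.004,0.003,-0.03,-0.9],[-0.004,0.003,-0.03,-0.9],[0,0,-0.03,0],[0,0,-0.015,0],[0,0,-0.003,0],[0,0,0,0]]}}

```text
time_s: 2.6
eef_pos: [0.5362, 0.4201, 0.0863]
eef_rot: [[0.082, 0.997, 0.007], [0.997, -0.082, 0.005], [0.005, 0.007, -1.0]]
ft_force: [0.6, -0.3, 0.3]
grip_width: -0.002
```

Emit:
{"method": "step_arm", "body": {"increments": [[0,0,-0.002,0],[0,0,-0.002,0],[0,0,-0.002,0],[0,0,-0.002,0]]}}

```text
time_s: 2.93
eef_pos: [0.5385, 0.422, 0.0826]
eef_rot: [[0.082, 0.997, 0.013], [0.997, -0.082, 0.008], [0.009, 0.013, -1.0]]
ft_force: [0.0, -0.5, -0.1]
grip_width: -0.0
```

Emit:
{"method": "step_arm", "body": {"increments": [[-0.007,0.001,0,0],[-0.007,0.001,0,0],[0,0,0,0]]}}

```text
time_s: 3.18
eef_pos: [0.5246, 0.4251, 0.0849]
eef_rot: [[0.082, 0.997, 0.016], [0.997, -0.082, 0.011], [0.012, 0.016, -1.0]]
ft_force: [-0.0, 0.4, -0.1]
grip_width: 0.002
```

Emit:
{"method": "step_arm", "body": {"increments": [[-0.001,0,-0.002,0],[-0.001,0,-0.002,0],[-0.001,0,-0.002,0]]}}

```text
time_s: 3.43
eef_pos: [0.5215, 0.4262, 0.0806]
eef_rot: [[0.08, 0.997, 0.02], [0.997, -0.081, 0.012], [0.014, 0.018, -1.0]]
ft_force: [0.6, 0.2, 0.5]
grip_width: 0.003
```

Emit:
{"method": "step_arm", "body": {"increments": [[0,0,-0.002,0],[0,0,-0.002,0]]}}

```text
time_s: 3.6
eef_pos: [0.5212, 0.4262, 0.0761]
eef_rot: [[0.08, 0.997, 0.019], [0.997, -0.08, 0.012], [0.014, 0.018, -1.0]]
ft_force: [-0.5, 0.1, 0.1]
grip_width: -0.005
```

Emit:
{"method": "step_arm", "body": {"increments": [[0,0,-0.002,0]]}}

```text
time_s: 3.68
eef_pos: [0.5211, 0.4262, 0.0737]
eef_rot: [[0.08, 0.997, 0.019], [0.997, -0.08, 0.012], [0.014, 0.018, -1.0]]
ft_force: [0.1, -0.3, -1.3]
grip_width: 0.002
```

Emit:
{"method": "step_arm", "body": {"increments": [[0,0,-0.002,0]]}}

```text
time_s: 3.77
eef_pos: [0.5212, 0.426, 0.0713]
eef_rot: [[0.08, 0.997, 0.019], [0.997, -0.081, 0.012], [0.013, 0.018, -1.0]]
ft_force: [0.3, -0.2, 0.4]
grip_width: -0.002
```

Run:
```python
from h import *
o=[]
for n in ("top","side"):
    f=grab(n); im=f["frame"][:,:,::-1]
    q=proj(f,[L(-.02,0)])[0].astype(int); a=im[max(q[1]-90,0):q[1]+90,q[0]-90:q[0]+90]
    o.append(cv2.resize(a,(400,400),interpolation=cv2.INTER_CUBIC))
    for k in ("hatch_end","hatch"):
        for d in vision.spot_in(n,k)[:1]: print(n,k,d["confidence"],c2w(f,d["centre"]))
cv2.imwrite("pics/p1.png",np.hstack(o)); s=readout.read_state(); print(s["ft_force"],s["eef_pos"])
```

```text
top hatch_end 0.72 [0.58932449 0.29716571 0.09762804]
top hatch 0.81 [0.594105   0.29710805 0.09830134]
side hatch_end 0.91 [0.61692069 0.29841282 0.10018569]
side hatch 0.69 [0.62087611 0.30248669 0.10054385]
[ 0.68284007 -0.56917429 -0.58350625] [0.52129503 0.42616904 0.07182028]
```

View pics/p1.png

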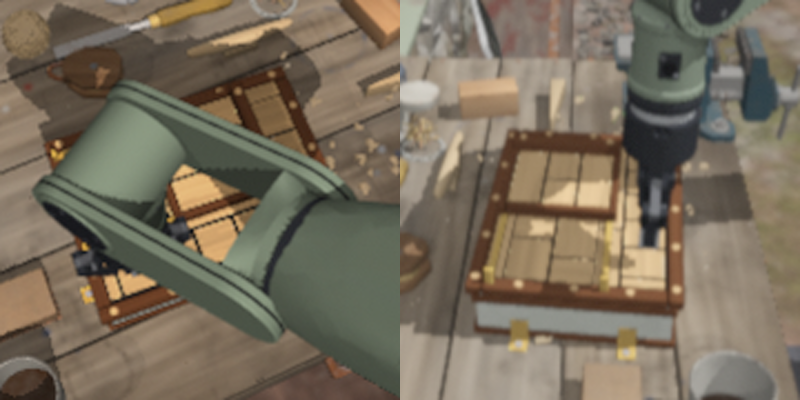

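The side crop shows the shut fingers over the row at about (650,245), near the second block. Yet TCP z reads 0.071 with no force, so I'll compare the fingertip's position in depth with the readout.

Run:
```python
from h import *
np.set_printoptions(precision=4,suppress=True)
f=grab("side"); s=readout.read_state(); print(s["eef_pos"],s["joints"],s["time_s"],s["grip_width"])
print("tcp px",proj(f,[s["eef_pos"]]), "block100 px",proj(f,[L(-.073,.1),L(-.073,.05)]))
V,U=np.mgrid[0:400,0:640]; uv=np.c_[U.ravel(),V.ravel()]
z=f["z_map"].ravel(); W=(np.c_[rays(f,uv),np.ones(len(uv))]*z[:,None]-f["t"])@f["R"]
g=f["frame"].reshape(-1,3).astype(int).sum(1)
p=proj(f,[s["eef_pos"]])[0].astype(int)
for v in range(p[1]-22,p[1]+5,2):
    print(v,[ (u,g[v*640+u],W[v*640+u].round(3).tolist()) for u in range(p[0]-4,p[0]+6,4)])
im=f["frame"][p[1]-50:p[1]+30,p[0]-60:p[0]+60,::-1].copy(); im=cv2.resize(im,None,fx=6,fy=6,interpolation=cv2.INTER_NEAREST)
cv2.circle(im,(363,303),5,(0,0,255),1); cv2.imwrite("pics/p2.png",im)
```

```text
[0.5213 0.4262 0.0719] [ 31.9116  29.0689  80.6262   0.0054  68.9814 -53.4713] 4.1167 -0.00065578225953826
tcp px [[360.0579 236.0501]] block100 px [[359.004  233.0949]
 [359.4375 220.1641]]
214 [(356, np.int64(445), [0.528, 0.347, 0.078]), (360, np.int64(81), [0.531, 0.479, 0.184]), (364, np.int64(185), [0.523, 0.484, 0.188])]
216 [(356, np.int64(511), [0.529, 0.36, 0.082]), (360, np.int64(91), [0.53, 0.467, 0.169]), (364, np.int64(115), [0.521, 0.472, 0.173])]
218 [(356, np.int64(542), [0.529, 0.369, 0.082]), (360, np.int64(127), [0.526, 0.438, 0.14]), (364, np.int64(113), [0.519, 0.456, 0.154])]
220 [(356, np.int64(539), [0.53, 0.376, 0.081]), (360, np.int64(147), [0.526, 0.44, 0.135]), (364, np.int64(155), [0.517, 0.441, 0.136])]
222 [(356, np.int64(530), [0.53, 0.382, 0.08]), (360, np.int64(145), [0.526, 0.44, 0.129]), (364, np.int64(187), [0.516, 0.442, 0.13])]
224 [(356, np.int64(529), [0.53, 0.392, 0.082]), (360, np.int64(124), [0.526, 0.442, 0.124]), (364, np.int64(213), [0.516, 0.443, 0.126])]
226 [(356, np.int64(456), [0.531, 0.397, 0.079]), (360, np.int64(210), [0.525, 0.
[... 329 characters left out ...]
083])]
232 [(356, np.int64(561), [0.532, 0.423, 0.082]), (360, np.int64(576), [0.522, 0.421, 0.08]), (364, np.int64(574), [0.512, 0.421, 0.081])]
234 [(356, np.int64(560), [0.532, 0.429, 0.081]), (360, np.int64(576), [0.522, 0.428, 0.08]), (364, np.int64(577), [0.512, 0.426, 0.079])]
236 [(356, np.int64(571), [0.532, 0.437, 0.082]), (360, np.int64(577), [0.523, 0.436, 0.081]), (364, np.int64(575), [0.513, 0.435, 0.08])]
238 [(356, np.int64(575), [0.532, 0.442, 0.08]), (360, np.int64(578), [0.523, 0.445, 0.083]), (364, np.int64(574), [0.513, 0.441, 0.08])]
240 [(356, np.int64(513), [0.533, 0.448, 0.079]), (360, np.int64(500), [0.523, 0.449, 0.08]), (364, np.int64(512), [0.514, 0.451, 0.081])]
```

View pics/p2.png

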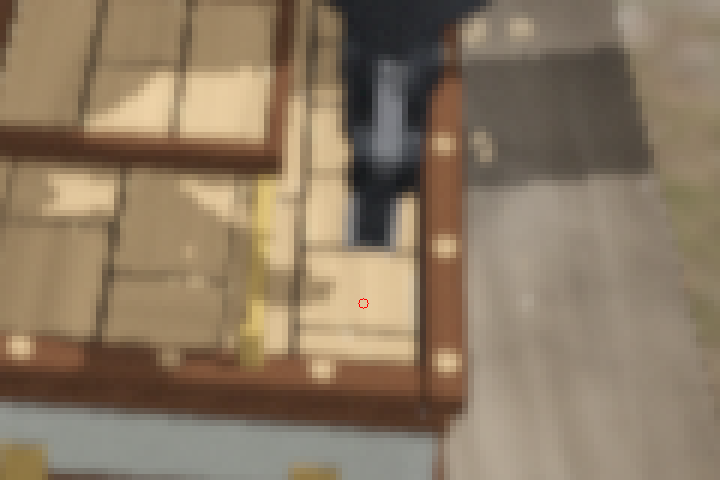

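The crop shows the fingertips ending at about (372,245), i.e. image row 227. Depth puts them at z ≈ 0.11, well above the deck, with x and y consistent. So the real tip is about 35–40 mm higher than the TCP readout says. I'll keep descending by feel and trust vision and force for height.

Emit:
{"method": "step_arm", "body": {"increments": [[0,0,-0.004,0],[0,0,-0.004,0],[0,0,-0.004,0],[0,0,-0.004,0],[0,0,0,0]]}}

```text
time_s: 4.53
eef_pos: [0.5217, 0.4264, 0.0549]
eef_rot: [[0.08, 0.997, 0.021], [0.997, -0.081, 0.013], [0.014, 0.019, -1.0]]
ft_force: [-0.1, -1.1, -0.1]
grip_width: -0.005
```

```bash
cat > tip.py <<'E'
from h import *
np.set_printoptions(precision=4,suppress=True)
f=grab("side"); s=readout.read_state(); e=np.array(s["eef_pos"])
V,U=np.mgrid[0:400,0:640]; uv=np.c_[U.ravel(),V.ravel()]
z=f["z_map"].ravel(); W=(np.c_[rays(f,uv),np.ones(len(uv))]*z[:,None]-f["t"])@f["R"]
g=f["frame"].reshape(-1,3).astype(int).sum(1)
m=(z>0)&(np.hypot(*(W[:,:2]-e[:2]).T)<.03)&(W[:,2]>.086)&(W[:,2]<.3)&(g<300)
P=W[m]; P=P[np.argsort(P[:,2])]; print("lowest",P[:8]); print(e,s["ft_force"],s["time_s"])
E
python3 tip.py
```

```text
lowest [[0.5231 0.4342 0.0922]
 [0.5263 0.44   0.1005]
 [0.524  0.4408 0.1012]
 [0.5289 0.4417 0.1019]
 [0.5217 0.4416 0.102 ]
 [0.5286 0.4347 0.1022]
 [0.5194 0.4421 0.1025]
 [0.5171 0.4431 0.1035]]
[0.5217 0.4265 0.0551] [ 0.0136 -0.89    0.0926] 4.5833
```

Emit:
{"method": "step_arm", "body": {"increments": [[0,0,-0.003,0],[0,0,-0.003,0],[0,0,-0.003,0],[0,0,0,0]]}}

```text
time_s: 4.92
eef_pos: [0.5219, 0.4265, 0.0453]
eef_rot: [[0.08, 0.997, 0.021], [0.997, -0.081, 0.013], [0.015, 0.02, -1.0]]
ft_force: [-0.2, 1.0, 0.3]
grip_width: 0.004
```

```bash
python3 tip.py
```

```text
lowest [[0.5282 0.4401 0.0909]
 [0.5258 0.4406 0.0915]
 [0.5186 0.4407 0.0917]
 [0.5162 0.4408 0.0919]
 [0.5212 0.4419 0.0928]
 [0.5236 0.4421 0.0929]
 [0.521  0.4389 0.0933]
 [0.5236 0.44   0.0942]]
[0.522  0.4267 0.0456] [-0.279  -0.5669  1.3011] 4.9667
```

Emit:
{"method": "step_arm", "body": {"increments": [[0,0,-0.002,0],[0,0,-0.002,0],[0,0,-0.002,0]]}}

```text
time_s: 5.22
eef_pos: [0.5225, 0.427, 0.0446]
eef_rot: [[0.08, 0.997, 0.022], [0.997, -0.08, 0.013], [0.015, 0.021, -1.0]]
ft_force: [-3.1, -3.5, 8.6]
grip_width: -0.001
```

Emit:
{"method": "step_arm", "body": {"increments": [[0,0,-0.002,0]]}}

```text
time_s: 5.3
eef_pos: [0.5225, 0.427, 0.0446]
eef_rot: [[0.08, 0.997, 0.022], [0.997, -0.08, 0.013], [0.015, 0.021, -1.0]]
ft_force: [-3.9, -2.4, 7.5]
grip_width: 0.0
```

Emit:
{"method": "step_arm", "body": {"increments": [[0,0,-0.002,0]]}}

```text
time_s: 5.38
eef_pos: [0.5225, 0.427, 0.0446]
eef_rot: [[0.08, 0.997, 0.022], [0.997, -0.08, 0.013], [0.015, 0.021, -1.0]]
ft_force: [-4.2, -2.9, 8.5]
grip_width: 0.001
```

Emit:
{"method": "step_arm", "body": {"increments": [[0,0,-0.002,0]]}}

```text
time_s: 5.47
eef_pos: [0.5226, 0.427, 0.0446]
eef_rot: [[0.079, 0.997, 0.022], [0.997, -0.08, 0.013], [0.014, 0.021, -1.0]]
ft_force: [-4.0, -2.2, 7.7]
grip_width: 0.004
```

The leftmost block is rigid: 8 N with no give, at a readout z of 0.0446. That fixes the readout height offset at about 35 mm. On to the next block.

Emit:
{"method": "step_arm", "body": {"increments": [[0,0,0.006,0],[0,0,0.002,0],[-0.001,-0.0125,0,0],[-0.001,-0.0125,0,0],[-0.001,-0.0125,0,0],[-0.001,-0.0125,0,0],[0,0,0,0]]}}

```text
time_s: 6.05
eef_pos: [0.5184, 0.372, 0.0539]
eef_rot: [[0.079, 0.997, 0.024], [0.997, -0.079, 0.013], [0.015, 0.023, -1.0]]
ft_force: [0.3, -0.7, -0.9]
grip_width: 0.002
```

Emit:
{"method": "step_arm", "body": {"increments": [[0.001,0.001,-0.004,0],[0.001,0.001,-0.003,0],[0,0,-0.002,0],[0,0,-0.002,0],[0,0,-0.002,0]]}}

```text
time_s: 6.47
eef_pos: [0.5209, 0.3722, 0.0445]
eef_rot: [[0.081, 0.996, 0.023], [0.997, -0.081, 0.011], [0.013, 0.022, -1.0]]
ft_force: [-5.1, -4.9, 12.8]
grip_width: -0.001
```

Emit:
{"method": "step_arm", "body": {"increments": [[0,0,-0.002,0],[0,0,-0.002,0]]}}

```text
time_s: 6.63
eef_pos: [0.5209, 0.3721, 0.0445]
eef_rot: [[0.079, 0.997, 0.022], [0.997, -0.079, 0.009], [0.01, 0.021, -1.0]]
ft_force: [-4.7, -4.9, 11.4]
grip_width: 0.002
```

Rigid as well. Next is the middle block.

Emit:
{"method": "step_arm", "body": {"increments": [[0,0,0.006,0],[0,0,0.002,0],[-0.001,-0.012,0,0],[-0.001,-0.012,0,0],[-0.001,-0.012,0,0],[-0.001,-0.012,0,0],[0,0,0,0],[0,0,-0.004,0],[0,0,-0.003,0],[0,0,-0.002,0],[0,0,-0.002,0]]}}

```text
time_s: 7.55
eef_pos: [0.516, 0.3193, 0.0445]
eef_rot: [[0.079, 0.997, 0.02], [0.997, -0.079, 0.009], [0.01, 0.019, -1.0]]
ft_force: [-5.7, -3.6, 13.5]
grip_width: 0.002
```

Emit:
{"method": "step_arm", "body": {"increments": [[0,0,-0.002,0],[0,0,-0.002,0]]}}

```text
time_s: 7.72
eef_pos: [0.5159, 0.3193, 0.0445]
eef_rot: [[0.078, 0.997, 0.019], [0.997, -0.078, 0.007], [0.009, 0.018, -1.0]]
ft_force: [-4.8, -4.3, 12.4]
grip_width: -0.001
```

Emit:
{"method": "step_arm", "body": {"increments": [[0,0,0.006,0],[0,0,0.002,0],[0,-0.01,0,0],[0,-0.01,0,0],[0,-0.01,0,0],[0,-0.01,0,0],[0,0,0,0],[0,0,-0.004,0],[0,0,-0.003,0],[0,0,-0.002,0],[0,0,-0.002,0]]}}

```text
time_s: 8.63
eef_pos: [0.5157, 0.2748, 0.0409]
eef_rot: [[0.079, 0.997, 0.018], [0.997, -0.079, 0.008], [0.009, 0.018, -1.0]]
ft_force: [-1.9, -1.2, 6.3]
grip_width: 0.0
```

Emit:
{"method": "step_arm", "body": {"increments": [[0,0,-0.002,0],[0,0,-0.002,0]]}}

```text
time_s: 8.8
eef_pos: [0.5159, 0.2749, 0.038]
eef_rot: [[0.078, 0.997, 0.018], [0.997, -0.078, 0.007], [0.008, 0.017, -1.0]]
ft_force: [-6.3, -3.7, 19.6]
grip_width: -0.001
```

The fourth block (y = −50 in the locker's frame) gave about 6.5 mm before bottoming out, so it is the pad. I'll lift off and check the hatch.

Emit:
{"method": "step_arm", "body": {"increments": [[0,0,0.02,0],[0,0,0.025,0],[0,0,0.025,0],[0,0,0.02,0],[0,0,0,0]]}}

```text
time_s: 9.22
eef_pos: [0.5132, 0.2757, 0.1273]
eef_rot: [[0.076, 0.997, 0.012], [0.997, -0.076, 0.006], [0.007, 0.012, -1.0]]
ft_force: [0.4, 1.2, 1.0]
grip_width: -0.001
```

```bash
cat > ht.py <<'E'
from h import *
np.set_printoptions(precision=4,suppress=True)
V,U=np.mgrid[0:400,0:640]; uv=np.c_[U.ravel(),V.ravel()]
import sys
o=[]
for n in ("top","side"):
    f=grab(n); z=f["z_map"].ravel(); W=(np.c_[rays(f,uv),np.ones(len(uv))]*z[:,None]-f["t"])@f["R"]
    d=W[:,:2]-C; c,s=np.cos(YAW),np.sin(YAW); lx=d[:,0]*c+d[:,1]*s; ly=-d[:,0]*s+d[:,1]*c
    b=(z>0)&(lx>0)&(lx<.09)&(np.abs(ly)<.16)
    for nm,lo,hi in (("plate",.096,.105),("beam",.109,.122)):
        m=b&(W[:,2]>lo)&(W[:,2]<hi); print(n,nm,m.sum(),np.percentile(ly[m],[2,50,98]) if m.any() else "")
    q=proj(f,[L(-.02,0)])[0].astype(int); a=f["frame"][max(q[1]-90,0):q[1]+90,q[0]-90:q[0]+90,::-1]
    o.append(cv2.resize(a,(400,400),interpolation=cv2.INTER_CUBIC))
    for k in ("hatch_end","shackle"):
        for dd in vision.spot_in(n,k)[:1]: print(n,k,dd["confidence"],c2w(f,dd["centre"]))
cv2.imwrite("pics/"+sys.argv[1],np.hstack(o)); s=readout.read_state(); print(s["eef_pos"],s["time_s"])
E
python3 ht.py p3.png
```

```text
top plate 1358 [-0.0463  0.01    0.0666]
top beam 95 [-0.0601 -0.051  -0.0476]
top hatch_end 0.97 [0.6249 0.3265 0.0975]
top shackle 0.21 [0.7775 0.1854 0.0328]
side plate 997 [-0.0458  0.0172  0.0726]
side beam 161 [-0.0603 -0.0477 -0.0433]
[0.5086 0.2736 0.1208] 9.5167
```

View pics/p3.png

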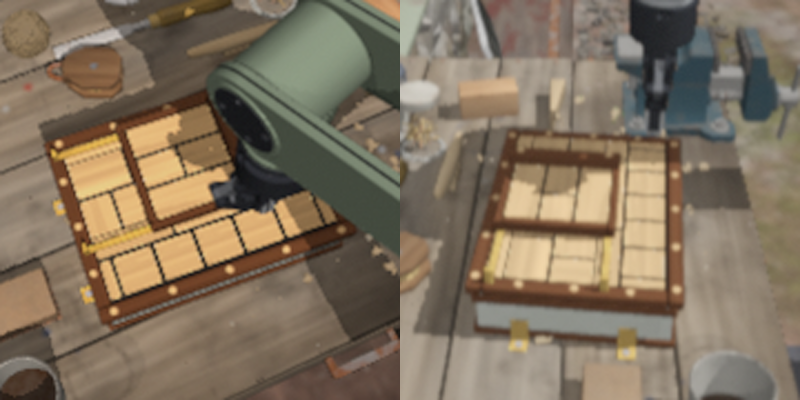

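The hatch has sprung ajar: its left edge now lies near (140,180) in the top crop, and depth puts its beam at y ≈ −0.06 in the locker's frame. Now I'll move in front of the beam.

Emit:
{"method": "step_arm", "body": {"increments": [[0.012,-0.019,0.003,0],[0.026,-0.019,0.003,0],[0.026,-0.019,0.003,0],[0.026,-0.019,0.003,0],[0.01,0,0,0],[0,0,0,0]]}}

```text
time_s: 10.02
eef_pos: [0.6048, 0.1938, 0.1227]
eef_rot: [[0.072, 0.997, -0.016], [0.997, -0.073, -0.002], [-0.003, -0.016, -1.0]]
ft_force: [-0.1, -0.0, -0.3]
grip_width: -0.001
```

Emit:
{"method": "step_arm", "body": {"increments": [[0.003,0.001,-0.016,0],[0.003,0.001,-0.016,0],[0,0,-0.016,0],[0,0,-0.012,0],[0,0,0,0]]}}

```text
time_s: 10.43
eef_pos: [0.6067, 0.1955, 0.0555]
eef_rot: [[0.073, 0.997, -0.025], [0.997, -0.073, -0.003], [-0.005, -0.024, -1.0]]
ft_force: [-0.9, -0.3, 0.0]
grip_width: -0.003
```

```bash
python3 tip.py; python3 ht.py p4.png
```

```text
lowest [[0.6075 0.2034 0.0911]
 [0.6162 0.2051 0.0956]
 [0.6192 0.2023 0.0972]
 [0.6104 0.2087 0.0982]
 [0.6133 0.2095 0.0986]
 [0.6075 0.2095 0.0987]
 [0.6017 0.2064 0.1003]
 [0.6045 0.2122 0.1005]]
[0.6069 0.1957 0.0563] [-0.5963 -0.0839  0.0906] 10.4833
top plate 1356 [-0.0469  0.0098  0.0664]
top beam 217 [-0.1272 -0.056  -0.0479]
top hatch_end 0.89 [0.6155 0.3163 0.097 ]
top shackle 0.59 [0.7763 0.1886 0.0288]
side plate 1013 [-0.0469  0.0172  0.0725]
side beam 197 [-0.1132 -0.0498 -0.0427]
side hatch_end 0.76 [0.6231 0.3234 0.1014]
[0.6115 0.196  0.0613] 10.7833
```

View pics/p4.png

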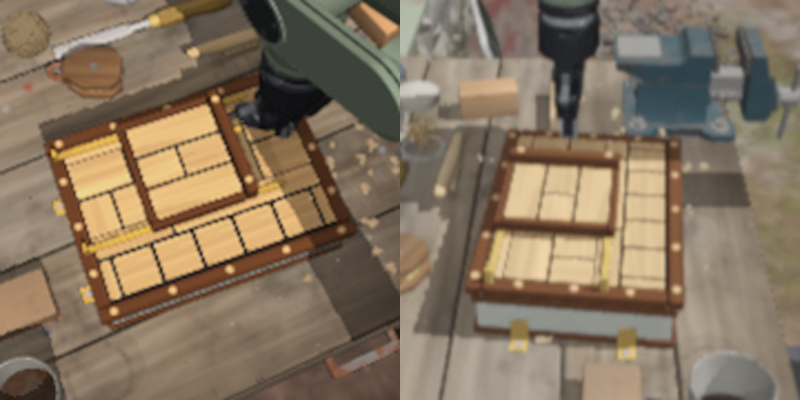

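The fingers are down in front of the beam, at about (285,125) in the top crop and (568,130) in the side crop, and clear of everything. I'll push along the locker's +y.

Emit:
{"method": "step_arm", "body": {"increments": [[0.001,0.01,-0.001,0],[0.001,0.01,0,0],[0.001,0.01,0,0],[0.001,0.01,0,0],[0.001,0.01,0,0],[0,0.01,0,0]]}}

```text
time_s: 11.28
eef_pos: [0.6192, 0.26, 0.0635]
eef_rot: [[0.076, 0.997, -0.009], [0.997, -0.076, -0.002], [-0.003, -0.008, -1.0]]
ft_force: [2.0, -2.4, -0.4]
grip_width: 0.002
```

Emit:
{"method": "step_arm", "body": {"increments": [[0,0.01,-0.001,0],[0,0.01,-0.001,0],[0,0.01,-0.001,0],[0,0.008,0,0],[0,0.006,0,0]]}}

```text
time_s: 11.7
eef_pos: [0.6202, 0.3103, 0.0608]
eef_rot: [[0.073, 0.997, -0.006], [0.997, -0.073, -0.003], [-0.003, -0.006, -1.0]]
ft_force: [1.0, -1.9, 0.7]
grip_width: 0.001
```

Emit:
{"method": "step_arm", "body": {"increments": [[0,0.004,0,0],[0,0.004,0,0],[0,0.004,0,0],[0,0.004,0,0]]}}

```text
time_s: 12.03
eef_pos: [0.6198, 0.3142, 0.0609]
eef_rot: [[0.073, 0.997, -0.011], [0.997, -0.073, -0.03], [-0.03, -0.009, -0.999]]
ft_force: [-1.2, -11.7, 4.3]
grip_width: 0.002
```

It is at the stop: 12 N, with the travel stalled. I'll hold there briefly, then back off and rise clear.

Emit:
{"method": "step_arm", "body": {"increments": [[0,0.002,0,0],[0,0.002,0,0],[0,0.001,0,0],[-0.001,-0.008,0,0],[-0.001,-0.012,0,0],[0,-0.015,0,0],[0,-0.01,0,0],[0,0,0.02,0],[0,0,0.03,0],[0,0,0.035,0],[0,0,0.035,0],[-0.025,-0.015,0.02,0],[-0.025,-0.015,0.01,0],[-0.025,-0.015,0,0],[-0.025,-0.015,0,0],[-0.025,-0.015,0,0],[-0.02,-0.01,0,0],[0,0,0,0]]}}

```text
time_s: 13.53
eef_pos: [0.4604, 0.1672, 0.2119]
eef_rot: [[0.084, 0.996, -0.021], [0.996, -0.085, -0.032], [-0.034, -0.019, -0.999]]
ft_force: [0.8, -0.1, -0.7]
grip_width: -0.003
```

```bash
python3 ht.py p5.png
python3 - <<'E'
from h import *
for n in ("top","side"):
    f=grab(n)
    for q in ("wedge","enamel_mug","sanding_block","horn_cleat","shackle"):
        for d in vision.spot_in(n,q)[:1]: print(n,q,round(d["confidence"],2),c2w(f,d["centre"]).round(4))
print(readout.read_state()["ft_force"])
E
```

```text
top plate 1379 [0.0294 0.0857 0.1414]
top beam 198 [0.0119 0.02   0.0272]
top hatch_end 0.82 [0.6195 0.3919 0.099 ]
top shackle 0.6 [0.6138 0.303  0.0178]
side plate 1196 [0.0292 0.0928 0.1476]
side beam 185 [0.0165 0.0276 0.0327]
side hatch_end 0.75 [0.6249 0.3997 0.1007]
[0.4652 0.1695 0.2123] 13.8333
top wedge 0.56 [0.6241 0.3958 0.0978]
top enamel_mug 0.75 [0.4509 0.5999 0.0223]
top sanding_block 0.9 [0.557 0.576 0.029]
top horn_cleat 0.7 [0.7764 0.1721 0.0335]
side wedge 0.42 [ 0.6361 -0.03    0.0314]
side enamel_mug 0.81 [0.4442 0.5928 0.0516]
side sanding_block 0.65 [0.5637 0.599  0.0293]
side horn_cleat 0.74 [0.7756 0.1817 0.0342]
[-0.54442283 -0.11461095 -0.46845341]
```

View pics/p5.png

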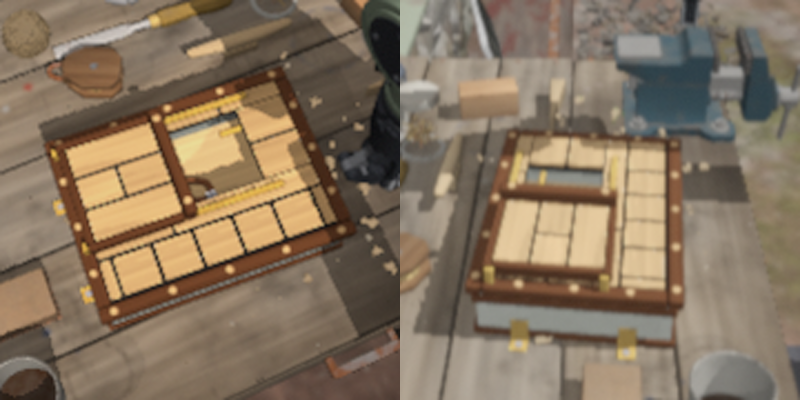

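The hatch is fully open against the left rim, with its beam at about (180,165) in the top crop and the hatchway and shackle (200,185) showing. The block row is flush and the robot is clear. All checks agree, so I'm handing in.

```bash
python3 -c "
from station import order; print(order.close_job())"
```

```text
the job is handed in; nothing more can be done
None
```

I found the hidden pad, pushed the hatch fully open, moved clear and handed the job in at about 14 s of the 51 s allowed.

**Pad:** I felt along the row from the left. The blocks at y = +100, +50 and 0 mm were rigid at 8–13 N. The block at y = −50 mm sank about 6.5 mm, and the hatch sprang ajar.

**Hatch:** I pushed the end beam along +y until it stalled at the stop, at about 12 N.

**Last checks:**
- **Position:** depth put the beam's outer face at about y = +12 mm (top camera) or +16 mm (side camera). Fully open should be 13 mm.
- **Travel:** the detector saw the hatch move 102–107 mm in all. Adding the 76 mm measured from ajar to the stated kick of about 20 mm would give only 96 mm, just short of the 97 mm needed. The detector put the kick nearer 30 mm, which fits the full 105 mm.
- **Surroundings:** the mug, sanding block and horn cleat were within about 6 mm of their first positions. The row looked flush, and the robot was clear with no load on the wrist.

**Disagreements:**
- **Readout height:** the TCP z reading was about 35 mm lower than the real fingertips, so I set heights by touch and depth.
- **Wedge:** the top camera's last report put it on the hatch, a misdetection. The side camera saw it about 4 mm from where the top camera first had it.
- **Shackle:** I had no view of it before the hatch opened, so I couldn't compare its position. Nothing went into the locker.

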